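Take the toy cup off its safety hook

TASK

Take the stainless steel cup off the safety hook of the wooden display stand and stand it upright on the cork coaster in the line of toys. Push the hook's sprung keeper open to its stop with the cup itself, gently and without the gripper touching the stand, and keep it open while you lift the handle over the hook's tip. Set the cup down softly and leave the other toys where they are.

Things in the scene. Friction and masses are not known exactly. Their poses are not given: they have to be found in the camera images.
- stand: Fixed hinoki display stand. Origin on the table under the plinth's middle; +x from plinth to post, z up. Base 12 mm thick, x -55 to +128 mm, 110 mm wide. Plinth 84 x 84 mm, top 40 mm above the table. Post 40 mm wide, face at x = 98 mm, top at 168 mm. At y = 0 a brass safety hook of 6 mm bar, a C open to -x, stands out of the post (its top 135 mm above the table).
- hook_tip (a point): Mean place of the top of the hook's upturned tip: x = 45.2 mm, 91 mm above the table in the stand's frame (its axes too). Tip 6 mm thick; throat behind it 29 mm deep (x), bowl floor 16 mm below this point. The hook is screwed in by hand: hook and keeper together really stand anywhere up to 4 mm nearer to or farther from the post than this, and stay so; this is not measured.
- keeper_lip (a point): Mean place (same 4 mm doubt) of the front of the small red roller on the shut keeper's thumb lip, facing the cup: x = 34.2, 119 mm up in the stand's frame. The sprung steel keeper hinges 18 mm behind and 9 mm above it and hangs down to the tip's inner side, shutting the hook. It swings only inwards: 6.5 mm of push on the roller towards the post (3.5 N rising to 6 N) brings it to a rigid stop.
- keeper_end (a point): Mean place of the front of the shut keeper's foot, at the tip's inner side, its underside 88 mm up. At the stop the foot is 20 mm behind the tip, the roller 6 mm lower, and the cup's wall still 1.5 mm short of the tip. The handle can pass between tip and keeper only over about the last 1.2 mm of the push. More than about 11 N between cup and hook bends the keeper.
- cup: Loose stainless toy cup: upright straight-sided open cylinder 60 mm across, 86 mm high, about 130 g. Origin: centre of its underside; z up its axis; +x to its handle. At the start it stands on the plinth, handle hooked: the tip stands inside the loop, the cross bar lies behind the tip, over the bowl and below the keeper's foot; its wall is 0 to 8.5 mm in front of the roller.
- handle_bar (a point): Middle of the cup handle's cross bar, on the cup at x = 55, z = 40 mm. The handle is a level loop of 5 mm wire, inside 28 mm wide, 22.5 mm deep. To free it: push the cup to the post till the roller is at its stop, keep it there and lift the cup 17 mm (under 14 the tip holds the bar, over 24 the lip does), then draw it 45 mm or more straight away from the post; the keeper springs shut.
- coaster: Fixed cork coaster, a disc 90 mm across and 6 mm thick, the cup's empty place in the line of toys. Origin: centre of its underside, on the table.
- dinosaur: Green plastic dinosaur, loose, about 120 mm long along its x, 42 mm wide, 93 mm high; bystander. Origin on the table under its body.
- clown: Wooden clown ring stacker, loose, 68 mm across at the foot, 132 mm high; bystander. Origin: centre of its underside.
- cube: Clear acrylic cube, loose, 50 mm; bystander. Origin: centre of its underside.
Mind the look-alikes: they are no part of the job. Of the things that look like the cup, the smallest one is meant.

How it is judged:
On the way, in this order (a step that is already met when the one before it is completed fails the run):
1. the cup is raised off the plinth, still at the hook, pressing on the keeper (z of cup in the frame of stand above 0.046 m and x of cup in the frame of stand above -0.012 m and horizontal distance between cup and stand below 0.025 m and contact force between cup and stand above 1 N), for 0.1 s.
2. the cup is clear of the hook (x of cup in the frame of stand below -0.038 m), for 0.1 s.
At the end, for the whole second after the job is handed in: The cup stands upright (within 0.1 rad), released and at rest, wholly on the cork coaster (its centre within 18 mm of the coaster's centre, underside on the cork); the other toys have moved less than 15 mm (horizontal distance between cup and coaster below 0.018 m and z of cup in the frame of coaster between 0.003 and 0.01 m and angle between cup's own z axis and vertical below 0.1 rad and linear speed of cup below 0.02 m/s and contact force between the fingers and cup below 0.05 N); the robot touches nothing.
It fails at once if the cup bears on the hook, keeper or stand with more than 11 N (contact force between cup and stand above 11 N).
It fails at once if the gripper or arm touches the stand, hook or keeper (contact force between any of the fingers, the arm and stand above 1 N).
It fails at once if the cup is dropped or pressed hard (over 25 N) onto the coaster (contact force between cup and coaster above 25 N).
It fails at once if another toy is moved by 15 mm or more (distance of any of dinosaur, clown, cube from where it was at the start of the episode above 0.015 m).
It also fails if it takes over 64 s, if anything falls off the work surface, if the arm or the gripper's body presses on something with over 40 N, if the wrist force passes 120 N, or if a joint passes its speed limit or range.

ROBOT

A 7-joint arm with a two-finger parallel gripper is mounted at the origin on the work surface. World frame = base frame: x ahead of the robot, y to its left, z up, the work surface at z = 0. Lengths are in m, angles in rad, forces in N, time in s.
With the tool pointing down it reaches from about 0.425 to 0.825 m from the base axis. Payload 3.6 kg.
Tool frame: the origin (TCP) lies midway between the tips of the shut fingers; the grasp point (between the pads) lies 19 mm behind it; z points along the fingers, y is the line along which they close (so a half turn about z gives the same grasp; the last joint's range is limited). The gripper opens to 93 mm and grips with 3 to 60 N. Pads are 15 mm wide; open, the fingers measure 128 mm over their backs; the gripper's body (75 mm by 188 mm) begins 65 mm behind the grasp point.
Start: joints at [1.099, 0.615, -0.013, 1.423, 0.008, 1.103, -0.04], TCP at [0.28, -0.587, 0.219] pointing down, gripper open.
Joint ranges: [-3.12, 3.12], [-0.3, 2.06], [-1.34, 1.32], [0.26, 2.42], [-1.36, 4.5], [0.01, 1.98], [-2.84, 2.84]. Speed limits (rad/s): [2.79, 2.79, 3.14, 3.14, 3.14, 3.14, 3.14].

INTERFACE

Orientations are given as a 3x3 rotation matrix whose columns are the frame's x, y, z axes.
In Python, from cell import robot, grab_frame, spotter gives the robot as it stands. Calls block until the motion is done:
- robot.goto(position, orientation): joint-space move of the TCP to a pose.
- robot.servo_line(position, rotation=None, velocity=0.15): straight line of the TCP; rotation=None keeps the orientation; velocity is the mean speed in m/s.
- robot.movej(angles): joint-space move.
- robot.let_go() and robot.close(newtons=None): open the fingers fully, or close them until they stop; newtons is the grip in N (None keeps the last).
- robot.hold(seconds).
- robot.solve_ik(position, orientation): joint angles nearest the present ones, or None.
- robot.observe(): the state.
- grab_frame(name): name is "scene" or "top" or "wrist"; returns a dict with "color" (384x512x3 uint8, red, green, blue), "range_z" (384x512 float32, m along the optical axis (not along the pixel's ray), 0 where there is no reading), "fx", "fy", "cx", "cy" (pixels), "dist_coeffs" ([k1, k2, p1, p2, k3] as OpenCV has them; the pictures are not rectified), "R" (3x3) and "t" (3): a world point X has camera coordinates R X + t. Camera axes: x right, y down, z forward; pixel columns grow to the right and rows downward; lengths in m; the calibration is good to about 2 mm. A picture is of the moment at which its call begins.
A pose or a line that the arm cannot do raises robot.PlanningError and nothing moves.
- robot.sign_off(): hands the job in; it is judged then, once.
Trained networks look in the newest picture that a camera, given by its name, has taken for a name from the list of things; names that differ only in an ending like _2 or _b are one class to them, and where a whole thing is asked for, a point or a joint stands for the part that bears it (a point fixed in the world has none). Each returns a list of dicts, best first, with "p" (0 to 1); they miss things now and then, are a little off and sometimes report something else, mostly with a low value. They report only what shows in the picture. A call takes as long as a camera call. They do not tell look-alikes from the thing itself.
- spotter.trace(camera, query): "region" (384x512 bool, what is visible of it) and "bbox" ([left, top, right, bottom] in pixels, round what is visible of it).
- spotter.spot_point(camera, query): "position" ([row, column] in pixels: a listed point, or the origin of a listed thing).
The state is a dict: "t": time; "joints": joint angles; "joint_vel": joint speeds; "effort": joint torques, N m; "ee_pos": TCP position; "orientation": TCP orientation; "wrist_force": force on the tool from outside, world axes, zero at the start; "moment": the same for the moment, N m; "opening": finger opening in m; "finger_force": force on a finger pad.
Only numpy, scipy, OpenCV 4.12 (cv2) and the standard library are available. Lean on these libraries where they do the work, as an engineer would, in place of code of your own. Each camera call takes 0.05 s, during which the arm holds its last target. There are 200 camera calls.

## Working session

There is one attempt and no reset: what is moved stays moved. The work goes in short steps, each a Python script; the robot and the scene stay as the last script left them, time stands still between calls to the robot, and variables do not carry over. Pictures are saved under pics/ and viewed, at most 10 in all, crops included, and the job is handed in when it is done.

```bash
ls; mkdir -p pics
cat > h.py <<'E'
import numpy as np, cv2
from cell import robot, grab_frame, spotter
def cloud(f):
    """world xyz per pixel (384x512x3), nan where no depth"""
    K=np.array([[f["fx"],0,f["cx"]],[0,f["fy"],f["cy"]],[0,0,1]])
    v,u=np.mgrid[:384,:512]
    n=cv2.undistortPoints(np.stack([u.ravel(),v.ravel()],1).astype(np.float64)[:,None],K,np.array(f["dist_coeffs"],float)).reshape(384,512,2)
    z=np.where(f["range_z"]>0,f["range_z"],np.nan)
    c=np.dstack([n[...,0]*z,n[...,1]*z,z])
    return (c-np.array(f["t"]))@np.array(f["R"])
def save(n,img): cv2.imwrite("pics/"+n,cv2.cvtColor(np.ascontiguousarray(img),cv2.COLOR_RGB2BGR))
E
python3 - <<'E'
from h import *
s=grab_frame("scene");t=grab_frame("top")
save("a.png",np.vstack([s["color"],t["color"]])[:, :])
save("s.png",cv2.resize(s["color"],(800,600)));save("t.png",cv2.resize(t["color"],(800,600)))
np.savez("f.npz",s=cloud(s),t=cloud(t),sc=s["color"],tc=t["color"])
for cam,P in (("scene",cloud(s)),("top",cloud(t))):
    print(cam)
    for q in ("stand","cup","coaster","dinosaur","clown","cube"):
        for r in spotter.trace(cam,q)[:4]:
            m=r["region"]; X=P[m]; X=X[~np.isnan(X[:,0])]
            print(q,round(r["p"],2),np.round(r["bbox"]),m.sum(), np.round(np.percentile(X,[2,50,98],axis=0),3).tolist() if len(X) else None)
    for q in ("hook_tip","keeper_lip","handle_bar"):
        for r in spotter.spot_point(cam,q)[:3]:
            p=np.round(r["position"]).astype(int);print(q,round(r["p"],2),p,P[min(p[0],383),min(p[1],511)].round(3))
E
```

```text
pics
scene
stand 0.97 [334. 198. 439. 290.] 4019 [[0.429, 0.174, 0.005], [0.484, 0.288, 0.026], [0.541, 0.342, 0.169]]
cup 0.87 [349. 200. 394. 251.] 1409 [[0.462, 0.191, 0.044], [0.511, 0.223, 0.098], [0.521, 0.248, 0.126]]
cup 0.57 [290. 249. 345. 332.] 3660 [[0.644, 0.186, 0.012], [0.702, 0.23, 0.081], [0.727, 0.267, 0.122]]
coaster 0.65 [210. 205. 247. 227.] 718 [[0.527, -0.137, 0.0], [0.571, -0.095, 0.006], [0.61, -0.055, 0.008]]
coaster 0.21 [348. 202. 393. 250.] 1442 [[0.462, 0.191, 0.043], [0.51, 0.224, 0.098], [0.521, 0.255, 0.127]]
dinosaur 0.93 [186. 163. 222. 192.] 555 [[0.448, -0.325, -0.0], [0.52, -0.228, 0.04], [0.562, -0.217, 0.09]]
dinosaur 0.65 [331. 198. 441. 292.] 4252 [[0.398, 0.172, 0.001], [0.484, 0.289, 0.024], [0.542, 0.343, 0.169]]
clown 0.72 [252. 194. 281. 252.] 1108 [[0.563, 0.019, 0.005], [0.59, 0.048, 0.053], [0.608, 0.065, 0.121]]
clown 0.38 [158. 161. 176. 185.] 430 [[0.519, -0.38, 0.004], [0.548, -0.344, 0.038], [0.571, -0.326, 0.052]]
cube 0.65 [157. 160. 175. 184.] 423 [[0.519, -0.378, 0.003], [0.548, -0.343, 0.039], [0.571, -0.326, 0.052]]
hook_ti
[... 670 characters left out ...]
01, 0.007], [0.607, -0.058, 0.011]]
coaster 0.74 [263. 172. 290. 202.] 736 [[0.527, -0.139, 0.003], [0.566, -0.099, 0.007], [0.606, -0.06, 0.011]]
dinosaur 0.95 [319. 188. 331. 233.] 381 [[0.454, -0.254, 0.018], [0.508, -0.235, 0.051], [0.556, -0.221, 0.092]]
clown 0.61 [215. 171. 241. 199.] 454 [[0.544, 0.005, 0.009], [0.566, 0.032, 0.092], [0.596, 0.064, 0.125]]
cube 0.62 [353. 188. 383. 213.] 455 [[0.507, -0.386, 0.001], [0.537, -0.354, 0.05], [0.567, -0.328, 0.054]]
hook_tip 0.62 [211 137] [0.483 0.258 0.12 ]
hook_tip 0.56 [214 140] [0.478 0.261 0.082]
keeper_lip 0.66 [213 139] [0.478 0.253 0.12 ]
handle_bar 0.95 [223 206] [0.462 0.097 0.001]
handle_bar 0.79 [214 138] [0.476 0.255 0.122]
```

View pics/s.png

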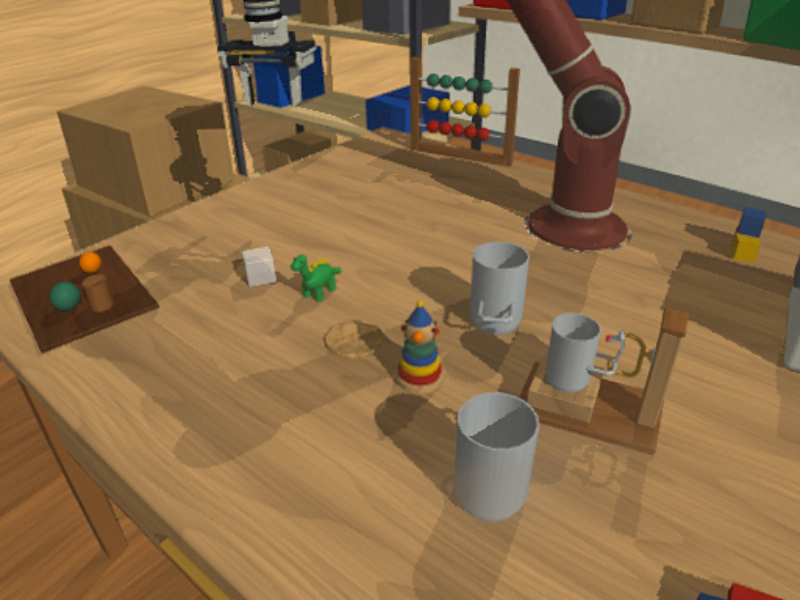

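View pics/t.png

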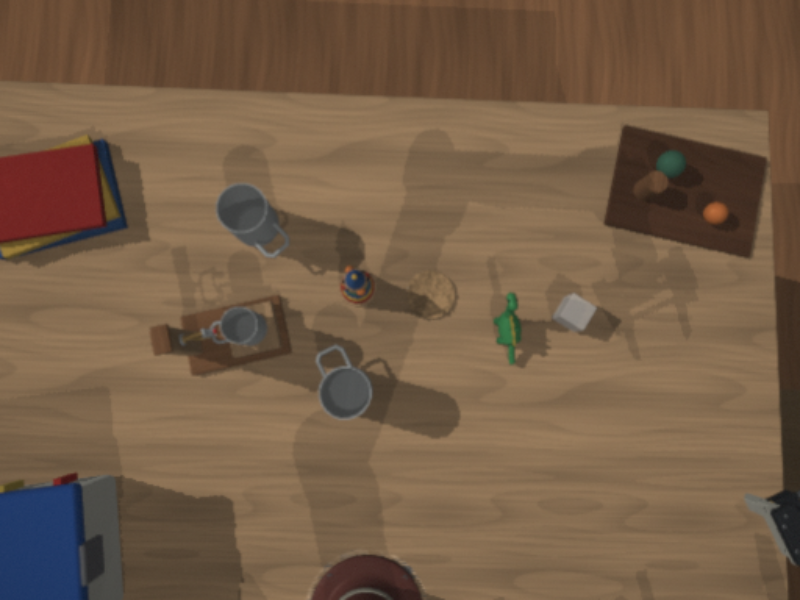

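The scene view (800x600) shows three cup look-alikes: a small one on the stand at (573,352), a medium one at (498,287) and a large one at (495,455). In the top view they are at (240,326), (345,390) and (243,208). I pick the smallest, whose handle is hooked on the stand. Next I measure it and check it in a close crop.

Run:
```python
from h import *
from scipy.optimize import least_squares
d=np.load("f.npz")
save("crop.png",cv2.resize(d["sc"][190:300,320:450],(780,660))[:600])
for k in "st":
    P=d[k].reshape(-1,3); P=P[~np.isnan(P[:,0])]
    A=P[(P[:,0]>.38)&(P[:,0]<.58)&(P[:,1]>.14)&(P[:,1]<.38)]
    for lo,hi in((.007,.25),(.007,.017),(.035,.045),(.163,.175)):
        B=A[(A[:,2]>lo)&(A[:,2]<hi)]
        r=cv2.minAreaRect((B[:,:2]*1000).astype(np.float32)); print(k,lo,len(B),np.round(r[0],1),np.round(r[1],1),round(r[2],2),B.mean(0).round(4))
    C=A[(A[:,2]>.121)&(A[:,2]<.132)&(A[:,1]<.26)]
    f=least_squares(lambda q:np.hypot(C[:,0]-q[0],C[:,1]-q[1])-.0295,[.49,.22],loss="soft_l1",f_scale=.002);print("rim",f.x.round(4),len(C),C[:,2].max())
    T=P[(abs(P[:,0]-.567)<.07)&(abs(P[:,1]+.099)<.065)&(P[:,2]>.0035)&(P[:,2]<.012)]
    print("coaster",cv2.minEnclosingCircle((T[:,:2]*1000).astype(np.float32)),T.mean(0).round(4),len(T))
o=robot.observe();print(o["t"],o["wrist_force"],o["opening"],o["orientation"])
```

```text
s 0.007 5453 [482.5 253.1] [112.1 183.4] 14.39 [0.4936 0.2658 0.0632]
s 0.007 1677 [482.5 253.1] [112.1 183.4] 14.39 [0.4915 0.28   0.0123]
s 0.035 687 [480.8 256. ] [ 86.6 163.5] 15.34 [0.5061 0.2328 0.0404]
s 0.163 248 [463.8 324.6] [45.3 28.2] 14.56 [0.4665 0.3255 0.1683]
rim [0.491  0.2186] 201 0.1284447665449951
coaster ((567.1854858398438, -97.18338012695312), 45.48487854003906) [ 0.5686 -0.0959  0.0061] 669
t 0.007 2938 [481.6 253.2] [110.2 185.6] 14.46 [0.4772 0.2553 0.0545]
t 0.007 1238 [481.6 253.2] [110.2 185.6] 14.46 [0.4732 0.2635 0.0127]
t 0.035 549 [481.2 252.5] [ 83.8 158.7] 15.02 [0.4859 0.2094 0.0411]
t 0.163 226 [463.  324.9] [43.5 28.9] 16.38 [0.4627 0.3243 0.1686]
rim [0.4913 0.217 ] 79 0.13050823189942917
coaster ((563.86181640625, -99.23402404785156), 83.1836929321289) [ 0.5667 -0.0988  0.0067] 816
1.0 [ 0.39470091 -0.42514706  0.09212062] 0.09300002220417856 [[ 9.02704113e-01  4.30261879e-01 -4.76731942e-06]
 [ 4.30261879e-01 -9.02704113e-01  1.28534282e-05]
 [ 1.22686133e-06 -1.36540383e-05 -1.00000000e+00]]
```

View pics/crop.png

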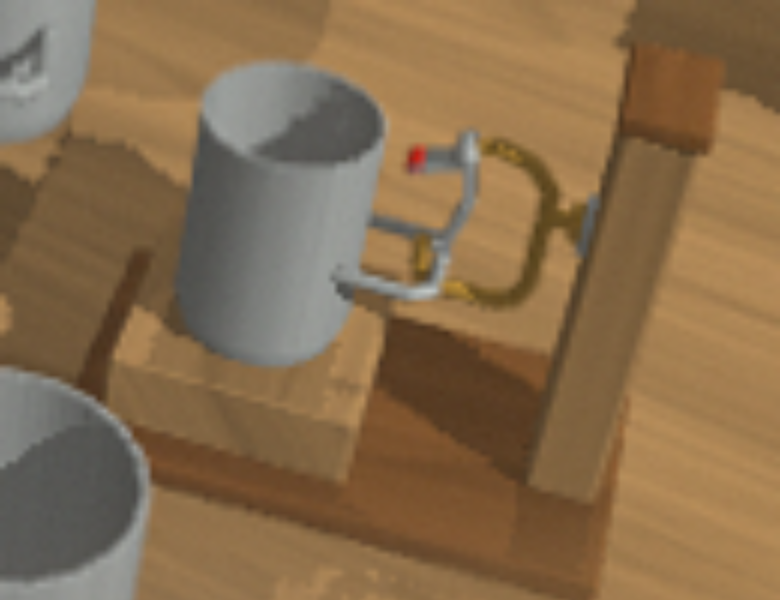

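The crop confirms the choice: the small cup is on the plinth with its handle round the hook tip, and the red roller at (417,158) sits just clear of its wall. I have the stand frame (origin (0.491, 0.218), x axis (-0.249, 0.968)), so I move in and grasp.

```bash
cat >> h.py <<'E'
a=np.radians(14.45); SX=np.array([-np.sin(a),np.cos(a),0]); SY=np.array([-SX[1],SX[0],0]); O=np.array([.4911,.2178,0])
R0=np.column_stack([SX,-SY,[0,0,-1]]); R1=np.column_stack([-SX,SY,[0,0,-1]])
def st():
    o=robot.observe(); d=np.array(o["ee_pos"])-O; f=np.array(o["wrist_force"]); return o,np.array([d@SX,d@SY,d[2]]),np.array([f@SX,f@SY,f[2]])
E
python3 - <<'E'
from h import *
for R in (R0,R1): print([None if q is None else np.round(q,2).tolist() for q in (robot.solve_ik(O+[0,0,.26],R),robot.solve_ik([.567,-.098,.06],R))])
qs=[robot.solve_ik(O+[0,0,.26],R) for R in (R0,R1)]
i=min((i for i in (0,1) if qs[i] is not None),key=lambda i:abs(qs[i][6]))
R=(R0,R1)[i];print("use",i)
robot.goto(O+[0,0,.26],R)
f=grab_frame("wrist");save("w.png",cv2.resize(f["color"],(640,480)))
robot.servo_line(O+[0,0,.14],velocity=.12)
o,p,F=st();print(o["t"],p.round(4),F.round(2))
robot.servo_line(O+[0,0,.087],velocity=.06)
robot.hold(.3);o,p,F=st();print(o["t"],p.round(4),F.round(2))
E
```

```text
[[0.07, 0.5, -0.81, 1.67, 0.39, 1.14, -0.6], [0.36, 0.72, -0.36, 1.8, 0.37, 0.69, 0.04]]
[[0.22, 0.62, -1.15, 1.67, 0.6, 1.25, 2.34], [-0.11, 0.73, 0.39, 1.81, -0.42, 0.68, -2.37]]
use 0
5.125 [ 0.0003 -0.0005  0.1407] [-0.03  0.68  0.25]
6.4583 [ 0.     -0.0001  0.0872] [-0.08 -0.22 -0.3 ]
```

View pics/w.png

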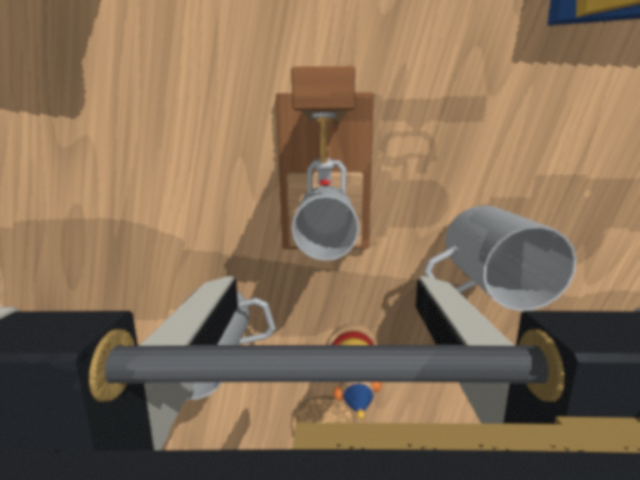

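The wrist view shows the cup at (325,222), its handle and the red roller in line with the hook, and the fingers straddling it. I grasp and then push with force monitoring.

```bash
cat >> h.py <<'E'
def force(n=6,dt=.02):
    L=[]
    for _ in range(n): robot.hold(dt); L.append(st()[2])
    return np.mean(L,0)
def tgt(x,y,z,v=.02): robot.servo_line(O+SX*x+SY*y+[0,0,z],velocity=v)
E
python3 - <<'E'
from h import *
robot.close(30); o,p,F=st(); print(o["t"],o["opening"],o["finger_force"],F.round(2))
tgt(0,0,.0887); F0=force(10); print("base",F0.round(2))
x=0;pr=0;log=[]
while x<.019:
    x+=.0005; tgt(x,0,.0887,.02); f=force(4)-F0; log.append((round(x*1000,1),round(st()[1][0]*1000,2),round(-f[0],2),round(f[2],2)))
    if -f[0]>6.7: break
for l in log: print(*l)
print(st()[0]["t"],st()[1]); np.save("b.npy",np.r_[F0,x])
E
```

```text
7.0833 0.05999158249703671 29.938527680933475 [-0.03 -0.93  0.26]
base [ 0.11 -0.02 -1.02]
0.5 0.55 0.33 -0.87
1.0 1.02 -0.08 -1.01
1.5 1.51 -0.33 -0.58
2.0 2.04 0.12 -0.29
2.5 2.55 0.47 -0.79
3.0 3.02 0.2 -0.42
3.5 3.49 0.42 -0.21
4.0 4.03 0.02 -0.28
4.5 4.48 -0.17 -0.59
5.0 5.02 -0.14 -0.32
5.5 5.51 0.24 -0.29
6.0 6.03 0.21 -0.24
6.5 6.5 -0.04 -0.2
7.0 7.04 0.17 -0.59
7.5 7.33 1.01 -0.33
8.0 7.47 1.53 -0.7
8.5 7.73 3.06 -0.82
9.0 8.55 3.96 -1.02
9.5 9.22 4.14 -0.61
10.0 9.86 4.52 -0.79
10.5 10.39 4.24 -1.27
11.0 10.92 4.82 -1.23
11.5 11.38 5.23 -1.31
12.0 11.88 5.19 -1.35
12.5 12.3 5.12 -1.14
13.0 12.72 5.55 -1.17
13.5 13.1 5.78 -1.05
14.0 13.47 5.43 -1.14
14.5 13.91 6.48 -1.4
15.0 14.14 5.78 -0.88
15.5 14.22 6.48 -0.83
16.0 14.26 7.41 -0.34
17.6333 [1.42640211e-02 9.86283512e-05 8.85175796e-02]
```

Contact came at about 7.4 mm. The stop is reached: position saturates at 14.26 mm with about 7.4 N. Now I lift 17 mm while holding that force.

Run:
```python
from h import *
b=np.load("b.npy");F0=b[:3];x=b[3]
z=.0887; ztop=.087+.0172
while z<ztop-1e-6:
    z=min(z+.001,ztop); tgt(x,0,z,.015); f=force(6)-F0; p=st()[1]
    print(round(z*1000,1),(p*1000).round(2),round(x*1000,1),f.round(2))
    if np.hypot(f[0],f[2]+.7)>9.6: print("HIGH");break
    if -f[0]<6.9: x+=.0003
    elif -f[0]>8: x-=.0003
np.save("b.npy",np.r_[F0,x])
f=grab_frame("scene");save("c.png",cv2.resize(f["color"][190:300,320:450],(709,600)))
print(st()[0]["t"])
```

```text
89.7 [14.2   0.11 89.47] 16.0 [-7.19 -0.19 -0.6 ]
90.7 [14.2   0.1  90.48] 16.0 [-7.46 -0.59 -0.67]
91.7 [14.27  0.13 91.46] 16.0 [-7.41 -0.73 -0.67]
92.7 [14.22  0.11 92.48] 16.0 [-7.31 -0.64 -0.67]
93.7 [14.24  0.11 93.47] 16.0 [-7.   -0.63 -0.72]
94.7 [1.422e+01 7.000e-02 9.449e+01] 16.0 [-7.26 -0.59 -0.94]
95.7 [14.24  0.1  95.49] 16.0 [-7.03 -0.46 -0.45]
96.7 [14.25  0.14 96.47] 16.0 [-7.07 -0.66 -0.78]
97.7 [14.26  0.13 97.47] 16.0 [-7.08 -0.31 -1.28]
98.7 [14.23  0.1  98.43] 16.0 [-6.89 -0.56 -1.18]
99.7 [14.25  0.13 99.22] 16.3 [-7.26 -0.79 -2.52]
100.7 [14.2   0.29 99.94] 16.3 [-6.47 -1.03 -3.68]
101.7 [ 14.18   0.66 100.87] 16.6 [-6.97 -0.59 -3.37]
102.7 [ 14.23   0.87 102.06] 16.6 [-7.35  0.3  -1.59]
103.7 [ 14.33   0.79 103.25] 16.6 [-7.32  0.55 -0.75]
104.2 [ 14.33   0.8  103.69] 16.6 [-7.53  0.65 -1.34]
23.2833
```

View pics/c.png

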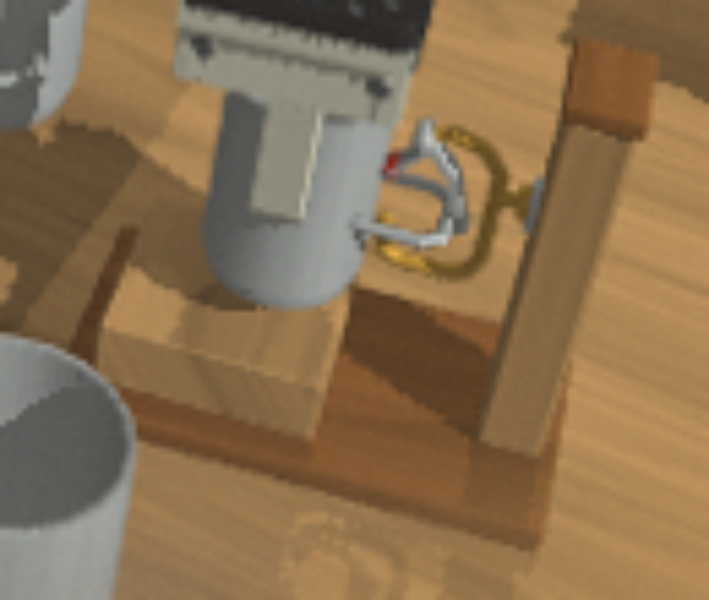

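The cup is lifted 16.5 mm with the roller at its stop. There was a brief graze of about 3 N, now gone. The handle at (360–460, 180–243) is above the tip at (385,225). I draw away with force monitoring.

Run:
```python
from h import *
b=np.load("b.npy");F0=b[:3];x=b[3]
z=.1048; tgt(x,0.0,z,.015)
f=force(6)-F0;print(st()[1].round(4),f.round(2))
ok=True
while x>-.052:
    x-=.0012; tgt(x,0,z,.03); f=force(3,.012)-F0; p=st()[1]
    print((p*1000).round(1),f.round(1),end="; ")
    if f[0]>2.5 or abs(f[2])>6 or abs(f[1])>4: print("CAUGHT");ok=False;break
print(ok,st()[0]["t"])
np.save("b.npy",np.r_[F0,x])
f=grab_frame("scene");save("e.png",cv2.resize(f["color"][180:300,290:450],(800,600)))
```

```text
[0.0143 0.0008 0.1043] [-7.36  0.31 -0.62]
[ 14.3   0.8 104.4] [-5.9  0.4 -1.4]; [ 14.1   0.7 104.6] [-5.6  1.3 -1.5]; [ 13.9   0.4 104.8] [-2.8  1.2 -1.5]; [ 12.5  -0.3 105. ] [-2.   1.1 -2.2]; [ 10.7  -0.4 104.9] [-2.1  0.5 -1.7]; [  9.4  -0.4 104.9] [-2.1 -0.6 -1.3]; [  8.2  -0.2 104.9] [-1.3  0.1 -0.8]; [  7.   -0.  104.8] [-2.2  0.4 -0.1]; [  5.8   0.  104.8] [-2.1 -0.1 -0.9]; [4.600e+00 1.000e-01 1.048e+02] [-1.1 -0.1 -0.8]; [  3.4   0.  104.8] [-1.2  0.1 -0.6]; [  2.2   0.  104.8] [-1.7  0.8 -0.3]; [  1.   -0.  104.8] [-1.2  0.4 -0.2]; [ -0.2  -0.  104.8] [-0.8  0.6 -0.7]; [-1.400e+00 -1.000e-01  1.048e+02] [-0.4  0.1  0.1]; [-2.300e+00 -1.000e-01  1.049e+02] [-0.4 -0.8 -0.1]; [ -3.8  -0.  104.8] [-0.6  0.1 -0.8]; [ -5.1  -0.  104.8] [-0.4 -0.3 -0.3]; [ -6.3  -0.  104.8] [-0.4 -0.1  0.1]; [ -7.5  -0.  104.8] [-0.1 -0.5 -0.4]; [ -8.7  -0.  104.8] [ 0.   0.1 -0.3]; [ -9.9   0.  104.8] [ 0.1 -0.  -0.6]; [-11.1   0.  104.8] [ 0.2  0.4 -0.5]; [-12.3   0.  104.8] [-0.5  0.  -0.4]; [-13.5  -0.  104.8] [ 0.1 -0.2 -0.6]; [-14.7  -0.  104.8] [-0.   0.  -0.6]; [-15.9   0.  104.8] [-0.4  
[... 498 characters left out ...]
2]; [-32.7   0.  104.8] [-0.5  0.3 -0.7]; [-33.9   0.  104.8] [ 0.2  0.6 -0.7]; [-35.1  -0.  104.8] [-0.6  0.1 -0.8]; [-36.3  -0.  104.8] [-0.4 -0.6 -0.5]; [-37.5  -0.  104.8] [-0.4  0.2 -0.4]; [-38.7   0.  104.8] [-0.   0.3 -0.4]; [-39.9   0.  104.8] [-0.5 -0.3 -0.3]; [-41.1  -0.  104.8] [ 0.1  0.1 -0.5]; [-42.3  -0.  104.8] [-0.2  0.1 -0.6]; [-43.5   0.  104.8] [ 0.1  0.  -0.3]; [-44.7   0.  104.8] [ 0.2  0.1 -0.5]; [-45.9   0.  104.8] [-0.3 -0.  -0. ]; [-47.1   0.  104.8] [-0.  -0.3 -0.2]; [-48.3   0.  104.8] [-0.2 -0.1 -0.7]; [-49.5  -0.  104.8] [-0.2  0.2 -0.9]; [-50.7   0.  104.8] [-0.   0.1 -0.6]; [-51.9   0.  104.8] [ 0.1  0.1 -0.6]; [-53.1   0.  104.8] [ 0.1  0.5 -0.9]; True 39.5833
```

View pics/e.png

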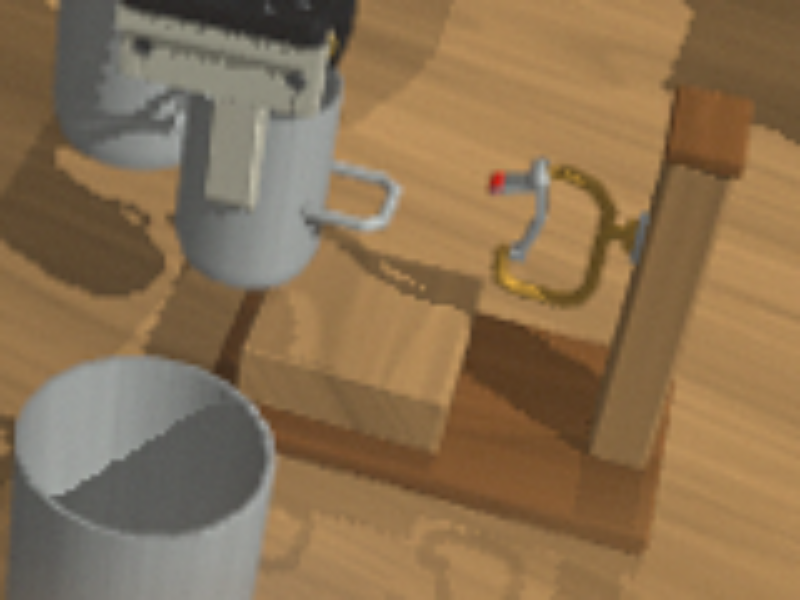

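The cup is free with no resistance and the keeper has sprung shut. It hangs upright at about (255,190). Now I carry it over the clown and set it down.

Run:
```python
from h import *
C=np.array([.567,-.0978,0])
p=np.array(st()[0]["ee_pos"]); robot.servo_line([p[0],p[1],.215],velocity=.12)
robot.servo_line(C+[0,0,.215],velocity=.15)
robot.servo_line(C+[0,0,.062],velocity=.08)
F0=force(8); z=.062
while z>.046:
    z-=.001; robot.servo_line(C+[0,0,z],velocity=.015); f=force(3)-F0
    if f[2]>1.8: break
print(z,f.round(2),st()[0]["t"],st()[0]["ee_pos"])
robot.let_go(); robot.hold(.2)
robot.servo_line(C+[0,0,.20],velocity=.12)
f=grab_frame("scene");save("g.png",cv2.resize(f["color"][130:280,140:340],(800,600)))
P=cloud(f);T=P.reshape(-1,3);T=T[(abs(T[:,0]-.567)<.04)&(abs(T[:,1]+.098)<.045)&(T[:,2]>.083)&(T[:,2]<.1)]
print(len(T),T.min(0),T.max(0),st()[0]["t"])
```

```text
0.05199999999999999 [0.16 1.22 6.  ] 47.85 [ 0.56707259 -0.09782414  0.05295244]
204 [ 0.53693787 -0.12664992  0.08302995] [ 0.59714822 -0.06564612  0.09417635] 50.2167
```

View pics/g.png

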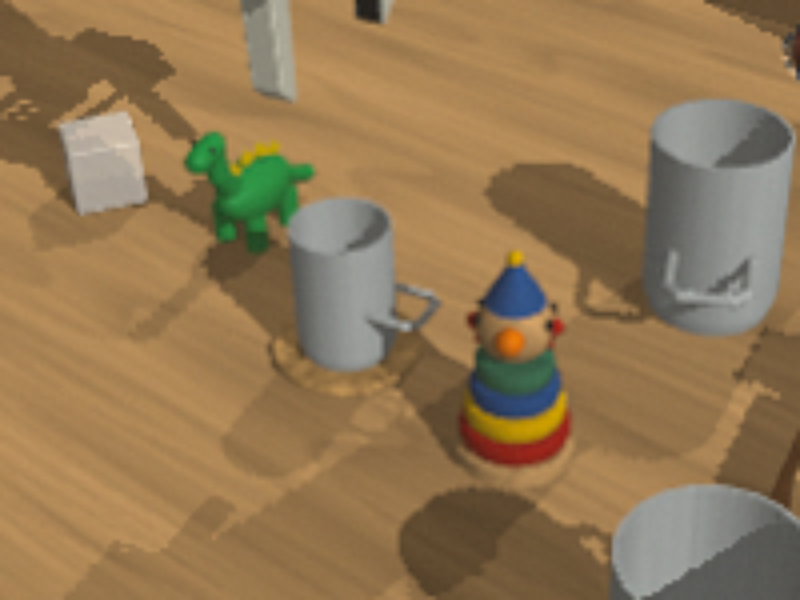

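The cup stands upright and centred on the coaster at (345,340), and the other toys have not been disturbed.

```bash
python3 -c "
from h import *
print(robot.sign_off())"
```

```text
the job is handed in; nothing more can be done
None
```

The job is handed in at about 50 s of the 64 s limit: the steel cup is off the hook and stands upright near the centre of the cork coaster, released, and the other toys look undisturbed in the last picture. No verdict came back from the sign-off.

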